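# Scrap the strainer basket and close the body

### The job

This pipeline basket strainer is waiting for a new basket. Lift the worn-out basket out and drop it in the scrap crate, then close the body with its cover so no dirt gets in: lower the cover gently, without dropping it, until it sits fully down and level on the gasket with its lip inside the mouth, and with its two slotted ears lined up over the two hanging swing bolts. Let go of everything, and leave the other fittings and the can on the table where they stand.

Things in the scene. Friction and masses are not known exactly. Their poses are not given: they have to be found in the camera images.
- strainer: Grey cast strainer body, fixed: upright barrel (112 mm diameter) open at the top, on a dark base plate 150 x 130 mm. Origin: centre of the plate's underside; z up. Two flanged pipe ports stick out along its +x and -x (224 mm over all, flange tops 106 mm above the table). Two swing bolts hang from lugs on its +y and -y sides, 77 mm from the axis, all below the mouth.
- strainer_mouth (a point): Centre of the strainer's round mouth, at the top face of the black flat gasket, 133 mm above the table; axes as the strainer's. Bore 96 mm diameter, 110 mm deep; gasket 120 mm and mouth flange 124 mm outer diameter.
- basket_center (a point): Worn-out steel basket standing loose in the strainer: perforated cylinder 76 mm diameter with an 84 mm rim, 98 mm high, with a stiff fixed bail (10 mm round bar) above, 142 mm high in all, 0.2 to 0.4 kg. This point is on its axis half-way up, 71 mm above its underside. z up; the bail spans its y axis.
- basket_bail (a point): Middle of the basket's bail: the centre line of its straight top part, a level 10 mm round bar running 52 mm along the basket's y axis, 137 mm above the basket's underside. It stands about 28 mm above the strainer's mouth at the start.
- cover_center (a point): Loose grey cover, right way up on the table: disc 124 mm diameter, 7 mm thick; hollow round lip below (90 mm diameter, 8 mm deep, 3 mm play in the mouth); slotted ears along +y and -y (176 mm tip to tip, slots 20 mm); handle on top; 0.3 to 0.47 kg. Point on the axis, 25 mm above the lip's edge, 17 mm above the disc's underside (so 17 mm above the mouth when seated). z up; half turns are alike.
- cover_handle (a point): Middle of the cover's bridge handle: a level bar 14 mm wide, 14 mm high and 82 mm long along the cover's y axis (along the ears), its centre 43 mm above the lip's lower edge, with about 20 mm of free space beneath it between its two end posts.
- crate_floor (a point): Centre of the inner floor of the fixed grey plastic scrap crate, about 5 mm above the table; inside 238 mm along its x, 188 mm along its y, walls 100 mm high, rim 266 x 216 mm outside. A scrapped copper coupling (52 mm diameter, 45 mm high) stands loose in it, about 85 mm along +x and 55 mm along +y from this point.
- elbow_center (a point): Black plastic pipe elbow standing loose on the table, 110 mm high, 68 mm wide, a bystander; this point is half-way up on the axis of its lower socket.
- can_center (a point): Steel can of jointing compound with a paper label, 72 mm diameter, 105 mm high, a bystander; this point is half-way up.
- coupling_center (a point): Black plastic stepped pipe coupling standing on the table, 70 mm diameter, 62 mm high, a bystander nearest the robot; this point is half-way up.
Mind the look-alikes: they are no part of the job. What is shaped like the part that bears basket_center but pink is not meant.

How it is judged:
On the way, in this order (a step that is already met when the one before it is completed fails the run):
1. the basket lies in the scrap crate, let go (x of basket_center in the frame of crate_floor between -0.119 and 0.119 m and y of basket_center in the frame of crate_floor between -0.094 and 0.094 m and z of basket_center in the frame of crate_floor below 0.1 m and contact force between the fingers and basket below 0.1 N), for 0.2 s.
2. the cover sits on the mouth (horizontal distance between cover_center and strainer_mouth below 0.006 m and z of cover_center in the frame of strainer_mouth below 0.0195 m), for 0.2 s.
At the end, for the whole second after the job is handed in: Basket at rest inside the scrap crate (centre under 100 mm above its floor); cover at rest on the gasket, within 2.5 mm of its seated height and 6 mm of the mouth's centre, level within 0.03 rad, its ears within 0.1 rad of the line of the two swing bolts, either way round (all of step 2 and x of basket_center in the frame of crate_floor between -0.119 and 0.119 m and y of basket_center in the frame of crate_floor between -0.094 and 0.094 m and z of basket_center in the frame of crate_floor below 0.1 m and z of cover_center in the frame of strainer_mouth above 0.013 m and angle between cover_center's own z axis and vertical below 0.03 rad and angle between the y axis of cover_center and the y axis of strainer_mouth, either way round below 0.1 rad and linear speed of cover below 0.02 m/s and linear speed of basket below 0.03 m/s); the robot touches nothing.
It fails at once if the cover is let fall onto the mouth from more than 8 mm above its seat (horizontal distance between cover_center and strainer_mouth below 0.03 m and z of cover_center in the frame of strainer_mouth above 0.025 m and contact force between anything else and cover below 0.02 N).
It fails at once if the cover is dropped or slammed onto the mouth (faster than 0.35 m/s within 20 mm of its seat) (horizontal distance between cover_center and strainer_mouth below 0.02 m and z of cover_center in the frame of strainer_mouth below 0.037 m and linear speed of cover above 0.35 m/s).
It fails at once if the elbow, the can or the coupling is moved more than 30 mm (distance of any of elbow_center, can_center, coupling_center from where it was at the start of the episode above 0.03 m).
It also fails if it takes over 62 s, if anything falls off the work surface, if the arm or the gripper's body presses on something with over 40 N, if the wrist force passes 120 N, or if a joint passes its speed limit or range.

### The arm

A 6-joint arm with a two-finger parallel gripper is mounted at the origin on the work surface. World frame = base frame: x ahead of the robot, y to its left, z up, the work surface at z = 0. Lengths are in m, angles in rad, forces in N, time in s.
With the tool pointing down it reaches from about 0.325 to 0.775 m from the base axis. Payload 9.3 kg.
Tool frame: the origin (TCP) lies on the centre line of the jaws, within the pads' length; the fingertips stand 22 mm ahead of it and the grasp point (between the pads) lies 3 mm ahead of it; z points along the fingers, y is the line along which they close (so a half turn about z gives the same grasp; the last joint's range is limited). The gripper opens to 85 mm and grips with 20 to 120 N. Pads are 22 mm wide; open, the fingers measure 114 mm over their backs; the gripper's body (76 mm by 85 mm) begins 54 mm behind the grasp point. The pads swing forward as they close: fully open they stand 13 mm farther back than shut.
Start: joints at [-1.423, 0.259, 0.021, 1.334, 0, 1.418], TCP at [0.163, -0.525, 0.253] pointing down, gripper open.
Joint ranges: [-3.04, 3.04], [-0.91, 1.82], [-1.04, 1.36], [-1.92, 1.95], [-1.52, 1.45], [-3.14, 3.14]. Speed limits (rad/s): [2.22, 2.22, 2.79, 3.14, 3.14, 3.14].

### API

Orientations are given as [roll, pitch, yaw] about the fixed x, y, z axes, in that order (R = Rz(yaw) Ry(pitch) Rx(roll)).
In Python, from plant import bot, imaging gives the robot as it stands. The module is installed in compiled form; this text tells all that it offers. Calls block until the motion is done:
- bot.goto(position, orientation): joint-space move of the TCP to a pose.
- bot.move_l(position, rotation=None, vel=0.15, threshold=None): straight line of the TCP; rotation=None keeps the orientation; vel is the mean speed in m/s. With threshold (N) it stops when the force on the tool has changed by that much, and returns True; else False.
- bot.goto_joints(angles): joint-space move.
- bot.grip(opening, strength=None): finger opening in m; strength is the grip in N (None keeps the last); returns when the fingers have stopped.
- bot.pause(seconds).
- bot.solve_ik(position, orientation): joint angles nearest the present ones, or None.
- bot.state(): the state.
- imaging.capture(name): name is "scene" or "top" or "wrist"; returns a dict with "img" (400x640x3 uint8, red, green, blue), "fovy" (degrees; the focal length in pixels is half the picture's height over the tangent of half this angle, whatever the lens; pixels are square), "cx", "cy" (the principal point, pixels), "D" ([k1, k2, p1, p2, k3] as OpenCV has them; the pictures are not rectified), "cam_to_world" (4x4, takes a point from camera to world coordinates). Camera axes: x right, y up, looking along -z (the intrinsics and any distortion apply to the point x, -y, -z); pixel columns grow to the right and rows downward; lengths in m; the calibration is good to about 2 mm. A picture is of the moment at which its call begins. There is no depth.
A pose or a line that the arm cannot do raises bot.IKError and nothing moves.
- bot.sign_off(): hands the job in; it is judged then, once.
The state is a dict: "time_s": time; "joint_positions": joint angles; "dq": joint speeds; "effort": joint torques, N m; "tcp_pos": TCP position; "tcp_rot": TCP orientation; "contact_force": force on the tool from outside, world axes, zero at the start; "wrist_torque": the same for the moment, N m; "finger_gap": finger opening in m; "gripper_force": force on a finger pad.
Only numpy, scipy, OpenCV 4.12 (cv2) and the standard library are available. Lean on these libraries where they do the work, as an engineer would, in place of code of your own. Each camera call takes 0.05 s, during which the arm holds its last target. There are 200 camera calls.

## Working session

There is one attempt and no reset: what is moved stays moved. The work goes in short steps, each a Python script; the robot and the scene stay as the last script left them, time stands still between calls to the robot, and variables do not carry over. Pictures are saved under pics/ and viewed, at most 10 in all, crops included, and the job is handed in when it is done.

```bash
mkdir -p pics; python3 - <<'E'
from plant import bot, imaging
import cv2,numpy as np,pickle
for n in ("scene","top"):
    c=imaging.capture(n); pickle.dump(c,open(f"{n}.pkl","wb"))
    cv2.imwrite(f"pics/{n}0.png",c["img"][:,:,::-1])
    print(n,c["fovy"],c["cx"],c["cy"],c["D"],np.round(c["cam_to_world"],3).tolist())
s=bot.state(); print(s["time_s"],s["tcp_pos"],s["tcp_rot"],s["finger_gap"])
E
```

```text
scene 53.11250731924668 320.73232873715386 199.89929099565782 [-0.04528722  0.          0.          0.          0.        ] [[-0.647, -0.383, 0.66, 1.262], [0.762, -0.334, 0.554, 0.581], [0.008, 0.861, 0.508, 0.67], [0.0, 0.0, 0.0, 1.0]]
top 49.28599283250481 314.94731620118336 199.8061330864161 [-0.01467652  0.          0.          0.          0.        ] [[-0.107, 0.972, -0.207, 0.359], [-0.994, -0.104, 0.025, 0.021], [0.002, 0.209, 0.978, 1.09], [0.0, 0.0, 0.0, 1.0]]
0.1 [ 0.16289321 -0.52510969  0.25273421] [-3.14044910e+00 -1.63477878e-04  3.00776318e-01] 0.08522791539197097
```

View pics/top0.png

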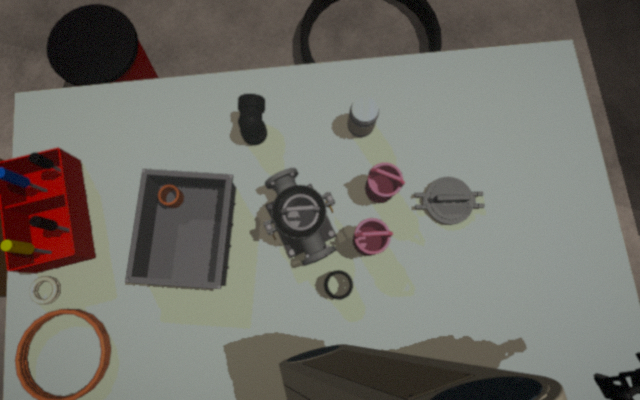

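View pics/scene0.png

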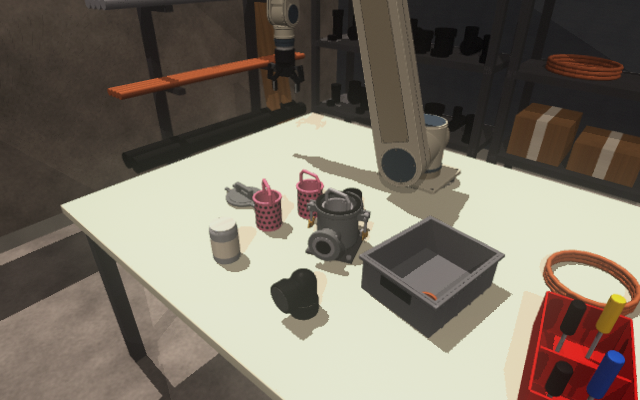

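The top view shows the strainer with the grey basket at (300,212), two pink baskets at (384,182) and (372,237), and the cover at (450,200). The crate is at (183,228), the elbow at (252,120), the can at (363,117) and the coupling at (338,285). The grey basket inside the strainer is the one meant, since the pink ones stand on the table. I'll confirm this in an enlarged crop.

```bash
cat > h.py <<'E'
import numpy as np,cv2
def cast(c,uv,z):
    f=200/np.tan(np.radians(c["fovy"])/2); K=np.array([[f,0,c["cx"]],[0,f,c["cy"]],[0,0,1]])
    p=cv2.undistortPoints(np.array(uv,float).reshape(-1,1,2),K,np.array(c["D"],float)).reshape(-1,2)
    T=np.array(c["cam_to_world"]); d=np.c_[p[:,0],-p[:,1],-np.ones(len(p))]@T[:3,:3].T
    return T[:3,3]+d*((z-T[2,3])/d[:,2])[:,None]
E
python3 - <<'E'
import pickle,cv2
from h import *
c=pickle.load(open("top.pkl","rb"))
for n,uv,z in [("mouth",(300,212),.133),("cover",(450,200),.025),("coverearL",(415,200),.01),("coverearR",(484,200),.01),("port1",(285,178),.106),("port2",(316,258),.106),("can",(363,107),.105),("elbow",(252,100),.1),("coupl",(338,284),.062),("pinkA",(384,180),.098),("pinkB",(372,235),.098),("crTL",(145,171),.1),("crTR",(235,176),.1),("crBR",(222,289),.1),("crBL",(127,284),.1)]:
    print(n,cast(c,[uv],z)[0].round(3))
cv2.imwrite("pics/crop.png",cv2.resize(c["img"][150:280,240:500,::-1],None,fx=3,fy=3,interpolation=cv2.INTER_CUBIC))
E
```

```text
mouth [0.538 0.033 0.133]
cover [ 0.549 -0.342  0.025]
coverearL [ 0.561 -0.259  0.01 ]
coverearR [ 0.542 -0.434  0.01 ]
port1 [0.627 0.06  0.106]
port2 [0.435 0.008 0.106]
can [ 0.785 -0.144  0.105]
elbow [0.834 0.122 0.1  ]
coupl [ 0.373 -0.037  0.062]
pinkA [ 0.6   -0.171  0.098]
pinkB [ 0.474 -0.125  0.098]
crTL [0.681 0.387 0.1  ]
crTR [0.646 0.177 0.1  ]
crBR [0.389 0.223 0.1  ]
crBL [0.423 0.434 0.1  ]
```

View pics/crop.png

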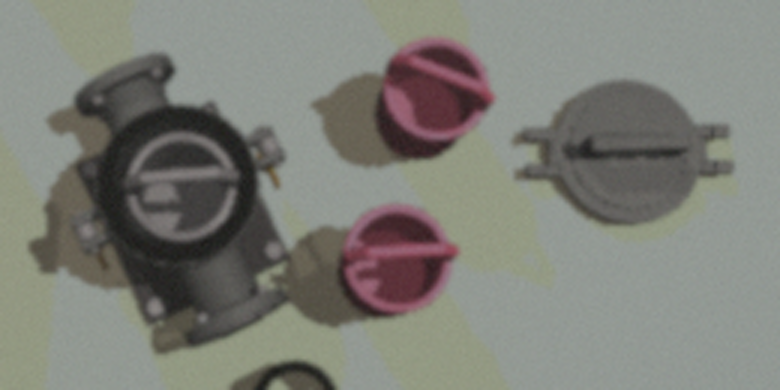

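The crop confirms it. The grey basket sits inside the strainer with its bail from (128,186) to (238,173), the gasket is centred at (177,182), and the swing bolts are at (90,232) and (267,150). The cover is centred near (625,150). Next I'll take close looks with the wrist camera over the cover and then the strainer.

```bash
python3 - <<'E'
from plant import bot, imaging
import pickle
from h import *
c=pickle.load(open("top.pkl","rb"))
P=lambda u,v,z:cast(c,[(240+u/3,150+v/3)],z)[0].round(4)
a,b=P(128,186,.161),P(238,173,.161); print("bail",a,b,(a+b)/2,np.arctan2(*(a-b)[1::-1]))
print("mouth",P(177,182,.133)); a,b=P(90,232,.1),P(267,150,.1);print("bolts",a,b,np.arctan2(*(a-b)[1::-1]))
ims=[]
for n,p,yaw in [("wc",(.50,-.342,.33),1.4),("wb",(.49,.033,.36),1.57)]:
    bot.goto(p,[np.pi,0,yaw]); bot.pause(.3)
    w=imaging.capture("wrist"); pickle.dump(w,open(n+".pkl","wb")); ims.append(w["img"][:,:,::-1])
    s=bot.state(); print(s["time_s"],s["tcp_pos"],w["fovy"],np.round(w["cam_to_world"],3).tolist())
cv2.imwrite("pics/w0.png",ims[0]);cv2.imwrite("pics/w1.png",ims[1])
E
```

```text
bail [0.537  0.0697 0.161 ] [ 0.538  -0.0103  0.161 ] [0.5375 0.0297 0.161 ] 1.5832956758142582
mouth [0.5415 0.0346 0.133 ]
bolts [0.5161 0.1051 0.1   ] [ 0.5654 -0.0367  0.1   ] 1.905396395142708
1.9083 [ 0.49962161 -0.34248226  0.32997582] 69.64356220083118 [[0.986, 0.162, 0.05, 0.512], [-0.169, 0.943, 0.287, -0.27], [-0.0, -0.292, 0.957, 0.451], [0.0, 0.0, 0.0, 1.0]]
3.6667 [0.49015646 0.03252324 0.35982725] 69.64356220083118 [[1.0, -0.0, 0.001, 0.49], [-0.0, 0.957, 0.292, 0.106], [-0.001, -0.292, 0.957, 0.481], [0.0, 0.0, 0.0, 1.0]]
```

View pics/w0.png

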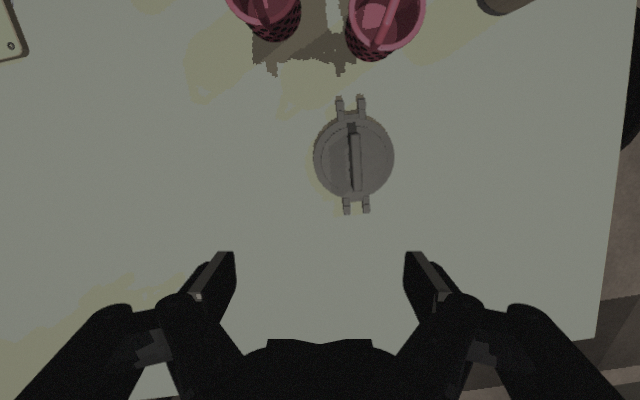

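View pics/w1.png

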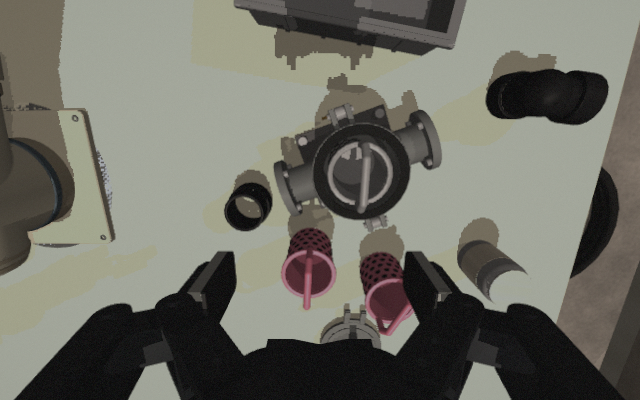

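w0 shows the cover disc centred near (354,157), the handle bar from (353,135) to (357,191), and the ear tips at (350,97) and (357,213). w1 shows the gasket ellipse centred near (362,170), the bail from (364,144) to (363,208), and the port flanges at (291,187) and (425,139). Now I'll turn these into positions.

```bash
python3 - <<'E'
import pickle
from h import *
ang=lambda a,b:np.arctan2(*(a-b)[1::-1])%np.pi
def circ(c,m,z):
    n,l,st,_=cv2.connectedComponentsWithStats(m); k=1+np.argmax(st[1:,4]); 
    ct=max(cv2.findContours((l==k).astype(np.uint8),0,2)[0],key=cv2.contourArea)
    h=cv2.convexHull(ct); w=cast(c,h.reshape(-1,2),z)[:,:2]
    return cv2.fitEllipse(w.astype(np.float32)*1000)
a=pickle.load(open("wc.pkl","rb")); b=pickle.load(open("wb.pkl","rb"))
g=cv2.GaussianBlur(cv2.cvtColor(a["img"],6+1),(3,3),0)
roi=np.zeros_like(g); roi[85:225,300:410]=1
m=((g<110)&(roi>0)).astype(np.uint8); m2=cv2.morphologyEx(m,cv2.MORPH_OPEN,cv2.getStructuringElement(2,(31,31)))
print("levels",g[157,330],g[157,420],g[160,300]); print("cover disc",circ(a,m2,.012))
e=cast(a,[(350.5,97),(357,212.5)],.012);print("ears",e,e.mean(0),ang(e[0],e[1]))
h=cast(a,[(353,135),(357.5,191)],.05);print("handle",h,h.mean(0),ang(h[0],h[1]))
g=cv2.GaussianBlur(cv2.cvtColor(b["img"],7),(3,3),0)
roi=np.zeros_like(g); cv2.circle(roi,(362,170),56,1,-1)
print("levels",g[170,320],g[210,335],g[230,362]); m=((g<48)&(roi>0)).astype(np.uint8)
print("gasket",circ(b,cv2.morphologyEx(m,cv2.MORPH_OPEN,np.ones((5,5),np.uint8)),.133))
e=cast(b,[(362,121),(362,219.5),(313,170),(411,170)],.133);print("gasket manual",e,(e[0]+e[1])/2,(e[2]+e[3])/2)
h=cast(b,[(364,144),(363,208)],.163);print("bail",h,h.mean(0),ang(h[0],h[1]))
t=cast(b,[(342,112),(376,225)],.10);print("bolts",t,t.mean(0),ang(t[0],t[1]))
t=cast(b,[(277,172),(417,115)],.106);print("flange",t,t.mean(0),ang(t[0],t[1]))
crop=lambda c,y0,y1,x0,x1:cv2.resize(c["img"][y0:y1,x0:x1,::-1],(390,390),interpolation=cv2.INTER_CUBIC)
cv2.imwrite("pics/both.png",np.hstack([crop(a,90,220,290,420),crop(b,90,250,280,440)])*1.5)
E
```

```text
levels 82 130 130
cover disc ((551.4871215820312, -341.6799011230469), (122.94158172607422, 138.18450927734375), 179.09881591796875)
ears [[ 0.56033722 -0.25482806  0.012     ]
 [ 0.54626803 -0.43117772  0.012     ]] [ 0.55330262 -0.34300289  0.012     ] 1.4911849088725357
handle [[ 0.5526977  -0.30524629  0.05      ]
 [ 0.5483401  -0.38473616  0.05      ]] [ 0.5505189  -0.34499122  0.05      ] 1.5160315734068235
levels 32 29 165
gasket ((541.263671875, 35.79041290283203), (117.2901840209961, 117.84917449951172), 25.057525634765625)
gasket manual [[ 0.54003963  0.09800351  0.133     ]
 [ 0.54530517 -0.02468793  0.133     ]
 [ 0.48243493  0.03999662  0.133     ]
 [ 0.60271342  0.04007444  0.133     ]] [0.5426724  0.03665779 0.133     ] [0.54257418 0.04003553 0.133     ]
bail [[0.53894882 0.07447903 0.163     ]
 [0.54109486 0.00090182 0.163     ]] [0.54002184 0.03769043 0.163     ] 1.5999552734339506
bolts [[ 0.51893222  0.10821176  0.1       ]
 [ 0.57083395 -0.04546409  0.1       ]] [0.54488308 0.03137383 0.1       ] 1.896503270259747
flange [[0.43415608 0.03217947 0.106     ]
 [0.61263631 0.10478425 0.106     ]] [0.52339619 0.06848186 0.106     ] 0.3863499851198293[ WARN:0@0.252] global loadsave.cpp:1063 imwrite_ Unsupported depth image for selected encoder is fallbacked to CV_8U.
```

View pics/both.png

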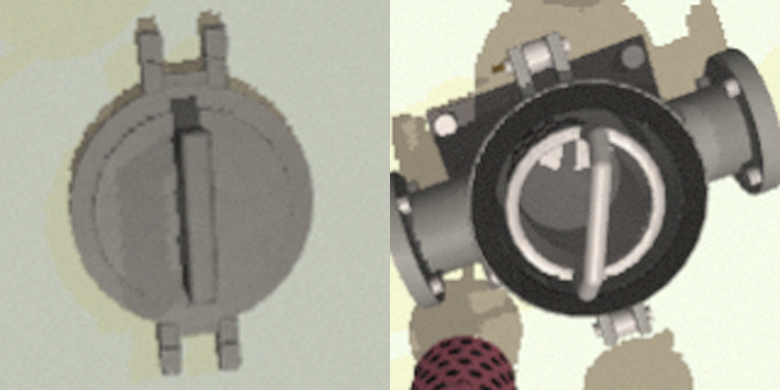

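```bash
python3 - <<'E'
from plant import bot, imaging
import pickle
from h import *
ang=lambda a,b:np.arctan2(*(a-b)[1::-1])%np.pi
b=pickle.load(open("wb.pkl","rb")); a=pickle.load(open("wc.pkl","rb"))
t=cast(b,[(296.4,135.1),(384.6,105.2)],.012); print("plate edge",ang(t[0],t[1]))
h=cast(b,[(366,151.5),(362,209)],.166); print("bail",h,h.mean(0),ang(h[0],h[1]))
h=cast(a,[(355.5,133.5),(357.5,190.5)],.05); print("handle",h,h.mean(0),ang(h[0],h[1]))
x,y=.5400,.036; yaw=1.62; R=[np.pi,0,yaw]
bot.grip(.06); bot.goto([x,y,.24],R)
print(bot.move_l([x,y,.165],vel=.12,threshold=8), bot.state()["tcp_pos"])
bot.grip(0,40); s=bot.state(); print(s["finger_gap"],s["gripper_force"])
print(bot.move_l([x,y,.305],vel=.1,threshold=15)); s=bot.state(); print(s["time_s"],s["tcp_pos"],s["finger_gap"],s["contact_force"])
E
```

```text
plate edge 0.318916994640027
bail [[0.54102765 0.06671787 0.166     ]
 [0.53951221 0.00067928 0.166     ]] [0.54026993 0.03369858 0.166     ] 1.5478525440347537
handle [[ 0.55633121 -0.30383709  0.05      ]
 [ 0.54843808 -0.38399555  0.05      ]] [ 0.55238464 -0.34391632  0.05      ] 1.4726437348796555
False [0.54047881 0.03594599 0.1662737 ]
0.008292583797547631 38.63679349422455
False
7.4583 [0.53984446 0.03600547 0.30439243] 0.008127037024116395 [-0.03792895  0.97817569 -2.5601214 ]
```

```bash
python3 - <<'E'
from plant import bot, imaging
import pickle
from h import *
x,y=.510,.292
bot.move_l([x,y,.305],vel=.2)
print(bot.move_l([x,y,.165],vel=.12,threshold=10), bot.move_l([x,y,.142],vel=.04,threshold=2)); s=bot.state(); print(s["tcp_pos"],s["contact_force"],s["finger_gap"])
bot.grip(.05); bot.pause(.2); bot.move_l([x,y,.27],vel=.15)
# look at the open mouth from above for a better mouth position, then at the cover
bot.goto([.54,-.04,.30],[np.pi,0,1.62]); bot.pause(.2)
w=imaging.capture("wrist"); pickle.dump(w,open("wm.pkl","wb"))
t=imaging.capture("top"); print(bot.state()["time_s"])
cv2.imwrite("pics/m.png",np.hstack([cv2.resize(w["img"][0:300,120:520,::-1],(400,300)),cv2.resize(t["img"][140:320,110:350,::-1],(400,300))]))
E
```

```text
False True
[0.50997923 0.29217039 0.14737658] [-0.1175983   0.833999    0.75109584] 0.008179770907242676
13.8833
```

View pics/m.png

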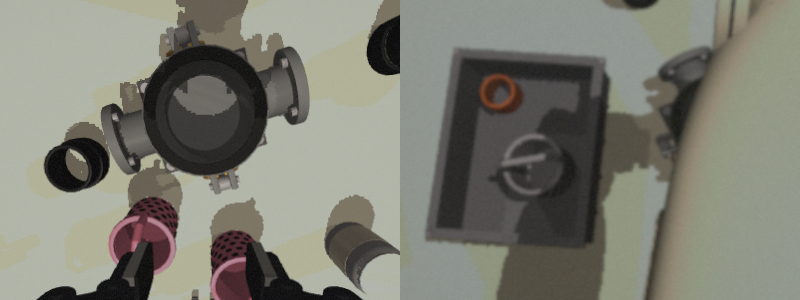

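The basket stands upright in the crate at (530,165), and the mouth is empty, centred at about (205,110) in the wrist half. Next I'll fit the mouth position and pick up the cover.

```bash
python3 - <<'E'
from plant import bot, imaging
import pickle
from h import *
ang=lambda a,b:np.arctan2(*(a-b)[1::-1])%np.pi
w=pickle.load(open("wm.pkl","rb"))
g=cv2.GaussianBlur(cv2.cvtColor(w["img"],7),(3,3),0)
roi=np.zeros_like(g); cv2.circle(roi,(325,110),72,1,-1)
m=((g<48)&(roi>0)).astype(np.uint8); m=cv2.morphologyEx(m,cv2.MORPH_OPEN,np.ones((7,7),np.uint8))
ct=max(cv2.findContours(m,0,2)[0],key=cv2.contourArea); hw=cast(w,cv2.convexHull(ct).reshape(-1,2),.133)[:,:2]
print("gasket",cv2.fitEllipse((hw*1000).astype(np.float32)),cv2.minEnclosingCircle((hw*1000).astype(np.float32)))
t=cast(w,[(302,38),(344,182)],.10);print("bolts",t,t.mean(0),ang(t[0],t[1]))
x,y=.552,-.343; R=[np.pi,0,1.487]
bot.grip(.06); bot.goto([x,y,.13],R)
print(bot.move_l([x,y,.047],vel=.1,threshold=8), bot.state()["tcp_pos"])
bot.grip(0,60); s=bot.state(); print(s["finger_gap"],s["gripper_force"])
bot.move_l([x,y,.25],vel=.12); bot.pause(.2); s=bot.state(); print(s["time_s"],s["tcp_pos"],s["tcp_rot"],s["finger_gap"],s["contact_force"],s["wrist_torque"])
w=imaging.capture("wrist"); pickle.dump(w,open("wh.pkl","wb")); cv2.imwrite("pics/wh.png",w["img"][:,:,::-1])
E
```

```text
gasket ((541.3167724609375, 35.59849548339844), (117.95671844482422, 118.19107818603516), 113.10698699951172) ((541.2384033203125, 35.80803680419922), 59.42919158935547)
bolts [[ 0.51503564  0.1065887   0.1       ]
 [ 0.56837507 -0.03857313  0.1       ]] [0.54170536 0.03400779 0.1       ] 1.9229297349842076
False [ 0.55236339 -0.34316365  0.04767972]
0.01305427100885487 59.43772494792938
18.9667 [ 0.55192647 -0.34295587  0.24961795] [-3.14106358e+00 -3.87488842e-04  1.48694609e+00] 0.013056644123039782 [-0.52763917 -0.57034859 -4.08760553] [ 0.02037287 -0.02253248 -0.01324611]
```

View pics/wh.png

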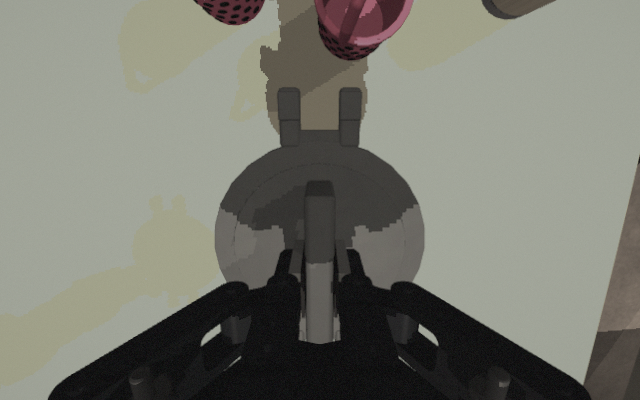

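The cover is held by its handle. Its disc edges are at columns 215 and 425, the ear tips at row 88, and the handle's front end at (320,182). I'll compute the offset between the cover and the TCP.

```bash
python3 - <<'E'
import pickle
from h import *
w=pickle.load(open("wh.pkl","rb")); T=np.array([.55193,-.34296]); c,s=np.cos(1.487),np.sin(1.487)
loc=lambda u,v,z:(np.array([[s,-c],[c,s]])@(cast(w,[(u,v)],z)[0][:2]-T)*1000).round(1) # [across, along ears] mm
for n,u,v,z in [("tipL",289,88,.217),("tipR",350,88,.217),("discL",215,237,.217),("discR",425,237,.217),("handle end",319.5,182,.252),("earweb",320,130,.217),("ear root",289,146,.217)]: print(n,loc(u,v,z))
g=cv2.GaussianBlur(cv2.cvtColor(w["img"],7),(3,3),0)
for v in range(160,270,15):   # disc edges on rows
    r=g[v].astype(int); d=np.abs(np.diff(r)); 
    L=200+np.argmax(d[200:300]); Rr=360+np.argmax(d[360:440]); print(v,L,Rr,loc(L+.5,v,.217),loc(Rr+.5,v,.217))
E
```

```text
tipL [-15.4  86.2]
tipR [15.2 86.3]
discL [-60.9   5. ]
discR [61.6  5.2]
handle end [-0.  46.1]
earweb [ 0.2 65.7]
ear root [-16.2  57.5]
160 255 382 [-34.4  50. ] [33.8 50.1]
175 238 399 [-44.2  41.8] [43.6 42. ]
190 227 411 [-51.   33.3] [51.  33.5]
205 219 418 [-56.3  24.6] [55.8 24.8]
220 215 422 [-59.5  15.6] [59.  15.8]
235 214 423 [-61.1   6.2] [60.6  6.5]
250 214 423 [-62.1  -3.4] [61.7 -3.1]
265 276 362 [-25.7 -13.2] [ 26.  -13.1]
```

```bash
python3 - <<'E'
from plant import bot, imaging
import numpy as np
x,y=.5407,.0374; R=[np.pi,0,1.90]
bot.move_l([x,y,.25],R,vel=.15); bot.move_l([x,y,.190],vel=.08); bot.pause(.3)
s=bot.state(); print(s["tcp_pos"],s["tcp_rot"],s["contact_force"])
print(bot.move_l([x,y,.171],vel=.02,threshold=6)); s=bot.state(); print(s["time_s"],s["tcp_pos"],s["contact_force"],s["wrist_torque"])
w=imaging.capture("wrist"); import cv2; cv2.imwrite("pics/seat.png",w["img"][:,:,::-1])
E
```

```text
[0.54080443 0.03739898 0.19029921] [3.14110966e+00 2.21667623e-04 1.90000602e+00] [ 0.46546087  0.27032435 -3.76693321]
True
23.7083 [0.54056592 0.03738862 0.17258338] [-0.66371781 -1.18952074  5.06555098] [-0.00993329 -0.02928918  0.00400839]
```

View pics/seat.png

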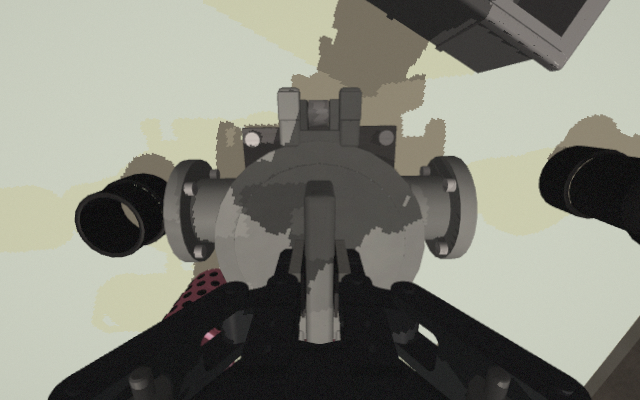

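Contact came at TCP z 0.1726 m, the predicted seated height, and the ear slot straddles the bolt lug at (319,112). I'll release, back off and check.

```bash
python3 - <<'E'
from plant import bot, imaging
import numpy as np,cv2
bot.grip(.05); bot.pause(.2); bot.move_l([.5407,.0374,.27],vel=.12)
bot.goto([.54,-.04,.31],[np.pi,0,1.62]); bot.pause(.3)
w=imaging.capture("wrist"); t=imaging.capture("scene"); s=bot.state(); print(s["time_s"],s["contact_force"],s["finger_gap"])
cv2.imwrite("pics/end.png",np.hstack([w["img"][0:300,120:520,::-1],cv2.resize(t["img"][150:300,200:400,::-1],(400,300),interpolation=cv2.INTER_CUBIC)]))
from h import *
import pickle; pickle.dump(w,open("we.pkl","wb"))
E
```

```text
26.2083 [-0.33377239  0.43841384  0.42854378] 0.05020097014386026
```

View pics/end.png

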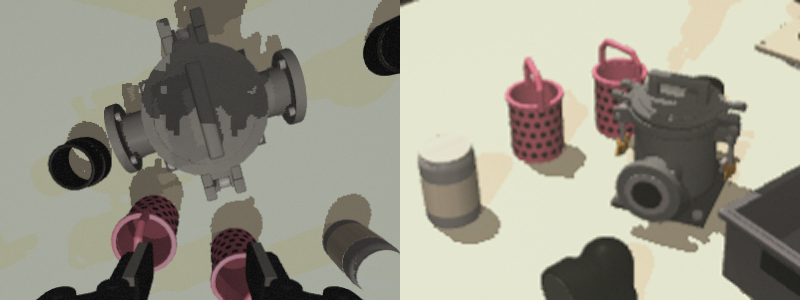

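The cover sits level on the body at (207,105) with both ears over the bolts at (182,35) and (224,183). The elbow, can and coupling stand where they were, and the gripper is clear of everything.

```bash
python3 -c "
from plant import bot
print(bot.sign_off())"
```

```text
the job is handed in; nothing more can be done
None
```

The worn basket is standing in the scrap crate, the cover sits level on the gasket with its ears over the swing bolts, and I handed the job in at about 26 s; the sign-off returned no verdict.

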